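# Uncap the near canister in the pantry chest

### The job

Lift the wooden chest's lid fully open until it rests on its stop, then take the green cap off the canister that stands nearer the robot: its cap may loosen either way round, so try both ways to find which. Finish while still holding that cap level and still in the gripper, lifted straight off, at least 6 cm above its canister and touching nothing else; leave the other canister capped, the lid open and the groceries around undisturbed.

Things in the scene. Friction and masses are not known exactly. Their poses are not given: they have to be found in the camera images.
- chest: wooden chest fixed to the table, 240 mm (its x) x 320 mm (its y) x 128 mm high, walls and floor 8 mm thick; origin at the centre of its underside. Its +x side carries the lid's hinge and points roughly to world +y; its +y side is the end nearer the robot
- lid (a joint): chest lid, 8 mm thick, about 0.3 kg, hinged along the top of the chest's +x wall: 0 rad shut, 1.83 rad open on its stop. It swings freely: falls shut when let go below about 1.5 rad, falls open beyond
- lid_handle (a point): centre of the lid's handle, a round bar 11 mm thick and 100 mm long, parallel to the hinge, 35 mm off the lid's top face (legs at 42 mm either side of the centre), 30 mm in from the lid's free edge
- lid_hinge (a point): middle of the lid's hinge line, which runs along the chest's y axis; the handle circles it by the joint's angle, upward and then towards the chest's +x side
- jar_1: white ceramic canister with a blue band, fast to the chest floor (it cannot move or turn), 80 mm across, neck top 74 mm above its underside; origin at the centre of its underside. One of the two canisters has a cap that loosens counter-clockwise seen from above, the other clockwise; which is which cannot be seen, and either may stand in either place
- jar_2: a second canister, the same in looks and size as jar_1; see there
- jar_1_neck (a point): centre of the neck's top of jar_1, where the cap's origin sits when the cap is on. Three lugs hold the cap: turned about 50 to 60 degrees its loosening way, almost without resistance, it comes free and lifts straight off; a firm stop ends the turning at 60 to 70, and it is free there too. The other way a firm stop comes within 15 degrees. Until free it cannot rise more than 2 mm
- jar_2_neck (a point): the same point of jar_2, whose lugs hold its cap alike (but loosening the other way round)
- cap_1: green cap of canister jar_1, round, 64 mm across; origin on its axis, at the underside of its top disc, which rests on the neck top; z up. The disc is 5 mm thick; a ribbed round grip knob 36 mm across stands on it from 5 to 29 mm above the origin; the skirt hangs 16 mm below the origin. About 80 g, loose once off the lugs
- cap_2: green cap of canister jar_2, round, 64 mm across; origin on its axis, at the underside of its top disc, which rests on the neck top; z up. The disc is 5 mm thick; a ribbed round grip knob 36 mm across stands on it from 5 to 29 mm above the origin; the skirt hangs 16 mm below the origin. About 80 g, loose once off the lugs
- sauce: red sauce bottle, 64 mm across, 200 mm tall, standing on the table, a bystander; origin at the centre of its underside
- tin_1: yellow-labelled tin, 74 mm across, 100 mm tall, standing on the table, a bystander; origin at the centre of its underside
- tin_2: green-labelled tin, 66 mm across, 80 mm tall, standing on the table, a bystander; origin at the centre of its underside
- pickles: amber glass jar with a black lid, 72 mm across, 120 mm tall, standing on the table, a bystander; origin at the centre of its underside
- carton: yellow carton, 60 x 120 mm, 160 mm tall, standing on the table, a bystander; origin at the centre of its underside

How it is judged:
By the outcome, as a careful person would: the job done as asked, in the order asked, and still so for the second after the job is handed in, while the arm keeps its last pose, push and grip.
It also fails if it takes over 72 s, if anything falls off the work surface, if the arm or the gripper's body presses on something with over 40 N, if the wrist force passes 120 N, or if a joint passes its speed limit or range.

### The arm

A 6-joint arm with a two-finger parallel gripper is mounted at the origin on the work surface. World frame = base frame: x ahead of the robot, y to its left, z up, the work surface at z = 0. Lengths are in mm, angles in rad, forces in N, time in s.
With the tool pointing down it reaches from about 400 to 825 mm from the base axis. Payload 7 kg.
Tool frame: the origin (TCP) lies at the very end of the fingers, on their centre line; the grasp point (between the pads) lies 19 mm behind it; z points along the fingers, y is the direction in which the jaws open and shut (so a half turn about z gives the same grasp; the last joint's range is limited). The gripper opens to 88 mm and grips with 3 to 60 N. Pads are 19 mm wide; open, the fingers measure 130 mm over their backs; the gripper's body (78 mm by 193 mm) begins 47 mm behind the grasp point.
Start: joints at [-0.892, 0.359, 0.012, 0, -1.224, -0.288], TCP at [257.099, -624.096, 226.561] pointing down, gripper open.
Joint ranges: [-3.07, 3.07], [-1.43, 2.12], [-1.02, 1.25], [-3.03, 1.67], [-3.05, -0], [-3.03, 3.03]. Speed limits (rad/s): [2.39, 2.39, 3.01, 3.14, 3.14, 3.14].

### API

Orientations are given as a unit quaternion [x, y, z, w].
In Python, from plant import bot gives the robot as it stands. Calls block until the motion is done:
- bot.move_ptp(position, orientation): joint-space move of the TCP to a pose.
- bot.line_to(position, velocity=150, ori=None): straight line of the TCP; ori=None keeps the orientation; velocity is the mean speed in mm/s.
- bot.move_joints(angles): joint-space move.
- bot.move_gripper(opening, force=None): finger opening in mm; force is the grip in N (None keeps the last); returns when the fingers have stopped.
- bot.pause(seconds).
- bot.solve_ik(position, orientation): joint angles nearest the present ones, or None.
- bot.read_state(): the state.
- bot.camera(name): name is "scene" or "top" or "wrist"; returns the picture (400x640x3 uint8, red, green, blue); there is no depth.
- bot.get_calibration(name): a dict with "fx", "fy", "cx", "cy" (pixels), "view" (4x4, takes a point from world to camera coordinates); the wrist camera has in their place "T_tool_cam" (4x4, takes a point from camera to tool coordinates, whose origin is the TCP and whose axes are the flange's). Camera axes: x right, y up, looking along -z (the intrinsics and any distortion apply to the point x, -y, -z); pixel columns grow to the right and rows downward; lengths in mm; the calibration is good to about 2 mm. A picture is of the moment at which its call begins: read the wrist's pose just before it. get_calibration takes no time and is no camera call.
A pose or a line that the arm cannot do raises bot.Unreachable and nothing moves.
- bot.close_job(): hands the job in, once; it reports no verdict.
The state is a dict: "t": time; "joint_pos": joint angles; "qvel": joint speeds; "tau": joint torques, N m; "tcp_pos": TCP position; "eef_rot": TCP orientation; "contact_force": force on the tool from outside, world axes, zero at the start; "moment": the same for the moment, N m; "width": finger opening in mm.
Only numpy, scipy, OpenCV 4.12 (cv2) and the standard library are available. Lean on these libraries where they do the work, as an engineer would, in place of code of your own. Each camera call takes 0.05 s, during which the arm holds its last target. There are 200 camera calls.

## Working session

There is one attempt and no reset: what is moved stays moved. The work goes in short steps, each a Python script; the robot and the scene stay as the last script left them, time stands still between calls to the robot, and variables do not carry over. Pictures are saved under pics/ and viewed, about 8 in all and at most 12, crops included, and the job is handed in when it is done.

```bash
mkdir -p pics; ls; python3 - <<'E'
from plant import bot
import cv2,numpy as np
for n in("scene","top"):
    im=bot.camera(n); cv2.imwrite(f"pics/{n}0.png",im[:,:,::-1]); c=bot.get_calibration(n); print(n,{k:(np.round(v,3).tolist()) for k,v in c.items()})
c=bot.get_calibration("wrist");print(c)
s=bot.read_state();print(s)
E
```

```text
pics
scene {'fx': 475.355, 'fy': 475.355, 'cx': 322.832, 'cy': 201.09, 'view': [[0.513, 0.859, -0.002, -307.353], [-0.741, 0.444, 0.504, 274.702], [0.434, -0.256, 0.864, -1577.612], [0.0, 0.0, 0.0, 1.0]]}
top {'fx': 465.032, 'fy': 465.032, 'cx': 321.201, 'cy': 198.262, 'view': [[0.026, -1.0, 0.006, 33.412], [0.995, 0.027, 0.101, -518.467], [-0.101, 0.003, 0.995, -1628.175], [0.0, 0.0, 0.0, 1.0]]}
{'fx': 280.7908815370052, 'fy': 280.7908815370052, 'cx': 314.98889224209074, 'cy': 199.5522749298902, 'T_tool_cam': array([[-2.37876539e-04,  9.55682570e-01,  2.94398997e-01,
         7.95021952e+01],
       [ 9.99999731e-01,  2.29542627e-05,  7.33492599e-04,
        -1.37083958e+00],
       [ 6.94228380e-04,  2.94399093e-01, -9.55682318e-01,
        -1.57511749e+02],
       [ 0.00000000e+00,  0.00000000e+00,  0.00000000e+00,
         1.00000000e+00]])}
{'t': 0.1, 'joint_pos': array([-8.91876930e-01,  3.59309969e-01,  1.11400234e-02, -3.17166345e-04,
       -1.22409255e+00, -2.88112073e-01]), 'qvel': array([ 0.00184016,  0.00036532,  0.00433308,  0.00124122,  0.00109475,
       -0.00031208]), 'tau': array([-1.43230507e-03, -5.84162557e+01,  2.93747842e+01,  7.01533914e+00,
        1.01850060e-02, -6.09446693e-05]), 'tcp_pos': array([ 256.94603362, -623.70318978,  225.71369129]), 'eef_rot': array([-1.94109508e-01,  9.80979582e-01,  7.18368813e-04, -2.08793098e-04]), 'contact_force': array([0.06337704, 0.35076223, 0.49436075]), 'moment': array([-0.0181424 , -0.03887293, -0.02462313]), 'width': 87.30352843799467}
```

View pics/scene0.png

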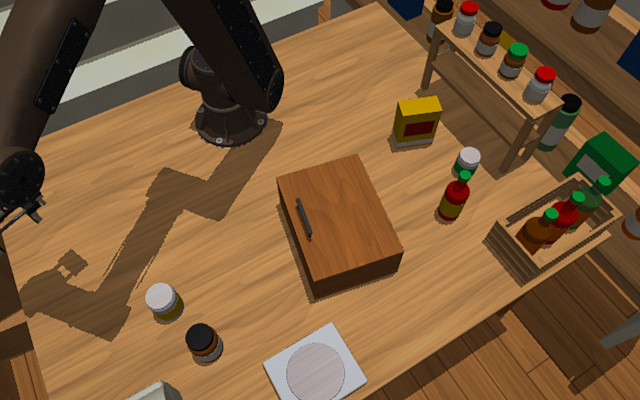

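View pics/top0.png

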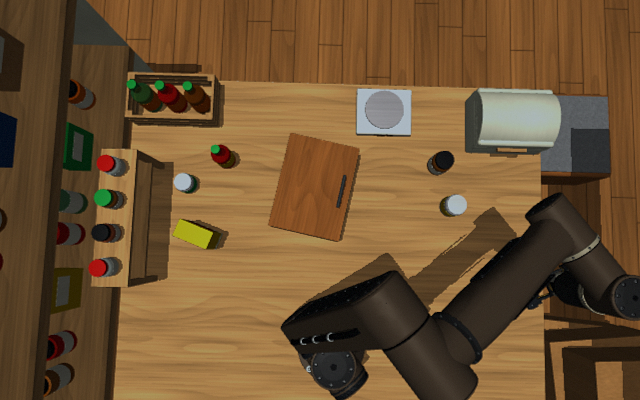

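The chest is at about (315,187) in the top view, with the handle at (342,190) and the hinge side on the left (+y). In the scene view the handle is near (304,218). Next I measure these positions.

```bash
cat > h.py <<'E'
import numpy as np, cv2
from plant import bot
from scipy.spatial.transform import Rotation as R
def camray(name,uv,state=None):
    c=bot.get_calibration(name); uv=np.atleast_2d(uv).astype(float)
    d=np.c_[(uv[:,0]-c["cx"])/c["fx"],-(uv[:,1]-c["cy"])/c["fy"],-np.ones(len(uv))]
    if name=="wrist":
        T=np.eye(4);T[:3,:3]=R.from_quat(state["eef_rot"]).as_matrix();T[:3,3]=state["tcp_pos"];T=T@c["T_tool_cam"]
    else: T=np.linalg.inv(c["view"])
    return T[:3,3],d@T[:3,:3].T
def plane(name,uv,z,state=None):
    o,d=camray(name,uv,state); return o+d*((z-o[2])/d[:,2])[:,None]
def tri(rays):
    A=np.zeros((3,3));b=np.zeros(3)
    for o,d in rays:
        d=d/np.linalg.norm(d);P=np.eye(3)-np.outer(d,d);A+=P;b+=P@o
    p=np.linalg.solve(A,b)
    return p,[np.linalg.norm(np.cross(p-o,d/np.linalg.norm(d))) for o,d in rays]
E
python3 - <<'E'
from h import *
hp={}
for n,roi,lid in(("scene",(285,185,325,250),(270,145,410,300)),("top",(325,165,358,220),(262,125,365,248))):
    im=cv2.imread(f"pics/{n}0.png"); x0,y0,x1,y1=roi
    g=im.max(2); m=np.zeros(g.shape,np.uint8); m[y0:y1,x0:x1]=(g[y0:y1,x0:x1]<80)*255
    k,l,s,c=cv2.connectedComponentsWithStats(m); i=1+s[1:,4].argmax(); print(n,"handle",s[i],c[i])
    ys,xs=np.where(l==i); r=cv2.minAreaRect(np.c_[xs,ys].astype(np.float32)); print(r); hp[n]=c[i]
    if n=="top":
        hsv=cv2.cvtColor(im,cv2.COLOR_BGR2HSV); print(hsv[160,310],hsv[210,240],hsv[235,300])
        x0,y0,x1,y1=lid; v=hsv.astype(int)
        m=np.zeros(g.shape,np.uint8); sub=v[y0:y1,x0:x1]; m[y0:y1,x0:x1]=((sub[...,2]<165)&(sub[...,0]<14))*255
        cv2.imwrite("pics/m.png",m)
        m=cv2.morphologyEx(m,cv2.MORPH_CLOSE,np.ones((9,9)));m=cv2.morphologyEx(m,cv2.MORPH_OPEN,np.ones((7,7)))
        cn=max(cv2.findContours(m,0,1)[0],key=cv2.contourArea)
        for z in(128,136):
            P=plane("top",cn[:,0],z)[:,:2].astype(np.float32); r=cv2.minAreaRect(P); print(z,r,cv2.boxPoints(r).tolist())
        print(cv2.approxPolyDP(cn,6,True)[:,0].tolist())
rs=[]
for n in hp:
    o,d=camray(n,hp[n]); rs.append((o,d[0]))
print(tri(rs)); print(plane("top",hp["top"],167))
E
```

```text
scene handle [296 198  16  44 252] [303.51190476 219.12301587]
((303.5479431152344, 219.2945098876953), (44.475643157958984, 6.671346187591553), 69.44395446777344)
top handle [336 175  11  33 132] [341.06818182 190.91666667]
((341.0000305175781, 191.0), (4.121678829193115, 32.97343063354492), 12.52880859375)
[ 13 188 121] [ 16 143 162] [ 18 139 173]
128 ((547.0137939453125, 72.65109252929688), (240.4110107421875, 320.7756042480469), 78.72447967529297) [[366.2182922363281, -13.874069213867188], [680.8024291992188, -76.59440612792969], [727.809326171875, 159.17625427246094], [413.22515869140625, 221.89659118652344]]
136 ((545.9935302734375, 72.54500579833984), (239.16531372070312, 319.113525390625), 78.72447204589844) [[366.1347961425781, -13.53179931640625], [679.0889282226562, -75.92720031738281], [725.852294921875, 158.62181091308594], [412.89813232421875, 221.0172119140625]]
[[291, 135], [270, 225], [338, 239], [357, 149]]
(array([530.24739306, -16.19517623, 157.94148843]), [np.float64(0.7077950624056486), np.float64(0.7077950624056508)])
[[528.87431707 -16.42469702 167.        ]]
```

```bash
cat >> h.py <<'E'
C=np.array([547.,72.65,0]); XC=np.array([.1955,.9807,0]); XC/=np.linalg.norm(XC); Z=np.array([0,0,1.]); YC=np.cross(Z,XC)
def quat(alpha,sgn=1):   # jaws across the handle, tool leaning by alpha towards chest +x
    y=sgn*(np.cos(alpha)*XC-np.sin(alpha)*Z); z=-(np.cos(alpha)*Z+np.sin(alpha)*XC)
    return R.from_matrix(np.c_[np.cross(y,z),y,z]).as_quat(), z
HZ=161.
def handle(th,hx=118.,hz=124.):
    ux=hx+90; n=HZ-hz
    return C+XC*(hx-ux*np.cos(th)+n*np.sin(th))+Z*(hz+ux*np.sin(th)+n*np.cos(th))
def pose(th,k=.45,sgn=1,off=0):
    q,z=quat(k*th,sgn); return handle(th)+19*z+off,q
E
python3 - <<'E'
from h import *
for s in(1,-1):
  for k in (0.,.25,.45):
    print(s,k,[None if (j:=bot.solve_ik(*pose(t,k,s))) is None else np.round(j,2).tolist() for t in(0,.6,1.2,1.8)])
print(pose(0),bot.read_state()["eef_rot"])
E
```

```text
1 0.0 [[0.34, 0.19, -0.42, 0.0, -0.95, -2.11], [0.44, 0.12, -0.24, 0.0, -1.21, -2.2], [0.59, 0.16, -0.06, 0.0, -1.35, -2.36], [0.73, 0.28, 0.06, 0.0, -1.35, -2.5]]
1 0.25 [[0.34, 0.19, -0.42, 0.0, -0.95, -2.11], [0.52, 0.15, -0.26, 0.12, -1.26, -2.33], [0.71, 0.26, -0.05, 0.18, -1.51, -2.51], [0.85, 0.46, 0.17, 0.22, -1.67, -2.64]]
1 0.45 [[0.34, 0.19, -0.42, 0.0, -0.95, -2.11], [0.57, 0.19, -0.27, 0.2, -1.3, -2.41], [0.78, 0.35, -0.04, 0.29, -1.64, -2.59], [0.91, 0.63, 0.23, 0.35, -1.9, -2.69]]
-1 0.0 [[0.34, 0.19, -0.42, 0.0, -0.95, 1.03], [0.44, 0.12, -0.24, 0.0, -1.21, 0.94], [0.59, 0.16, -0.06, 0.0, -1.35, 0.78], [0.73, 0.28, 0.06, 0.0, -1.35, 0.64]]
-1 0.25 [[0.34, 0.19, -0.42, 0.0, -0.95, 1.03], [0.52, 0.15, -0.26, 0.12, -1.26, 0.82], [0.71, 0.26, -0.05, 0.18, -1.51, 0.63], [0.85, 0.46, 0.17, 0.22, -1.67, 0.5]]
-1 0.45 [[0.34, 0.19, -0.42, 0.0, -0.95, 1.03], [0.57, 0.19, -0.27, 0.2, -1.3, 0.73], [0.78, 0.35, -0.04, 0.29, -1.64, 0.55], [0.91, 0.63, 0.23, 0.35, -1.9, 0.45]]
(array([529.40493613, -15.6133204 , 142.        ]), array([ 0.09822535,  0.9951642 ,  0.        , -0.        ])) [-1.94109508e-01  9.80979582e-01  7.18368813e-04 -2.08793098e-04]
```

```bash
python3 - <<'E'
from h import *
p,q=pose(0,sgn=-1)
s=bot.read_state(); bot.line_to(s["tcp_pos"]+[0,0,110],200)
bot.move_ptp(p+[0,0,140],q)
bot.pause(.2)
s=bot.read_state(); im=bot.camera("wrist"); cv2.imwrite("pics/w1.png",im[:,:,::-1])
np.save("w1.npy",np.r_[s["tcp_pos"],s["eef_rot"]]); print(s["t"],s["tcp_pos"]-p,s["contact_force"])
E
```

```text
3.3667 [ 7.08509775e-02 -4.62846788e-01  1.39995050e+02] [-0.59832763  0.24021892 -0.04643004]
```

View pics/w1.png

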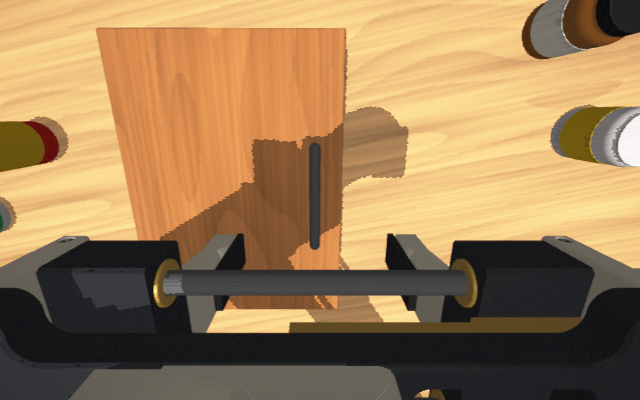

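The handle runs along column 315, rows 143–248, and sits between the fingers. The far lid corners are at (97,28) and (346,28).

```bash
python3 - <<'E'
from h import *
v=np.load("w1.npy"); s={"tcp_pos":v[:3],"eef_rot":v[3:]}
for z in(158,163,171):
    P=plane("wrist",[[315,145.5],[315,246]],z,s); m=P.mean(0); print(z,np.linalg.norm(P[1]-P[0]),m,(m-C)@XC,(m-C)@YC)
for z in(128,136):
    P=plane("wrist",[[97,28],[346,28]],z,s); print(z,np.linalg.norm(P[1]-P[0]),(P-C)@XC,(P-C)@YC)
o,d=camray("wrist",[[315,195.5]],s);r=[(o,d[0])]
for n,u in(("top",[341.,191]),("scene",[303.5,219.2])):
    o,d=camray(n,u);r.append((o,d[0]))
print(tri(r))
E
```

```text
158 109.74958895870397 [524.85025316 -16.24701205 158.        ] -91.51190740965555 4.342906640067159
163 107.80024033532733 [526.34268782 -16.54248581 163.        ] -91.50990755020929 2.821505318540374
171 104.68128253792499 [528.73058329 -17.01524384 171.        ] -91.50670777509525 0.3872632040972034
128 243.13708970776602 [ 121.09970244 -122.03723339] [-160.87771132 -160.60416928]
136 236.89286333909416 [ 115.64232051 -121.25039291] [-158.83433636 -158.5678194 ]
(array([529.48574809, -16.38877442, 158.09151268]), [np.float64(1.4339567876405612), np.float64(0.27750727959399635), np.float64(1.4041783734329114)])
```

```bash
cat > lift.py <<'E'
from h import *
p,q=pose(0,sgn=-1)
p=p-XC*1.0
bot.line_to(p+[0,0,15],150,q); bot.line_to(p,40,q)
s=bot.read_state(); f0=s["contact_force"].copy(); print("down",s["t"],s["tcp_pos"],f0)
bot.move_gripper(5,10); s=bot.read_state(); print("grip",s["width"],s["contact_force"])
off=s["tcp_pos"]-p; off=np.zeros(3)
for i,th in enumerate(np.arange(.06,1.80,.06)):
    P,Q=pose(th,sgn=-1,off=off); bot.line_to(P,70,Q)
    s=bot.read_state(); f=s["contact_force"]-f0
    n=handle(th)-handle(0)  # radial direction in the arc plane
    h=C+XC*118+Z*124; r=(handle(th)-h); r-=YC*(r@YC); r/=np.linalg.norm(r)
    fr=f@r; off=off+r*np.clip(fr*.08,-1.5,1.5)
    if i%3==0 or np.linalg.norm(f)>25: print(round(th,2),round(s["t"],1),"w",round(s["width"],1),"f",np.round(f,1),"fr",round(fr,1),"off",np.round(off,1))
    if np.linalg.norm(f)>35 or s["width"]<8: print("STOP",th); break
E
python3 lift.py
```

```text
down 4.925 [529.13664875 -16.6285973  141.82950078] [ 0.40980166 -0.44205931  0.19248354]
grip 10.562000246826381 [-0.93618537  5.63477362  0.97288008]
0.06 6.5 w 10.6 f [ 0.8  0.3 -1.9] fr -0.8 off [ 0.   0.1 -0. ]
0.24 7.4 w 10.9 f [ 1.7 -0.8 -2.9] fr -0.7 off [ 0.1  0.4 -0.1]
0.42 8.4 w 10.5 f [ 2.7 -2.4 -1.1] fr 0.9 off [0.  0.1 0.1]
0.6 9.4 w 10.4 f [ 2.6 -2.2 -1.7] fr -0.0 off [-0.  -0.1  0.2]
0.78 10.4 w 10.7 f [ 3.  -1.7 -0.2] fr 0.5 off [-0.1 -0.3  0.4]
0.96 11.3 w 10.5 f [ 1.9 -2.5  1.6] fr 2.4 off [-0.1 -0.5  0.8]
1.14 12.3 w 10.6 f [ 1.9 -1.8  1.5] fr 1.8 off [-0.1 -0.6  1.2]
1.32 13.3 w 10.5 f [ 3.3 -1.2 -0.4] fr -0.3 off [-0.1 -0.7  1.6]
1.5 14.3 w 10.6 f [ 3.2 -1.2  0.7] fr 0.7 off [-0.1 -0.7  1.7]
1.68 15.2 w 10.2 f [ 2.4  0.  -0. ] fr 0.1 off [-0.1 -0.6  1.8]
```

```bash
python3 - <<'E'
from h import *
off=np.array([-.1,-.6,1.8])
for th in(1.78,1.80,1.82):
    P,Q=pose(th,sgn=-1,off=off); bot.line_to(P,40,Q); s=bot.read_state(); print(th,np.round(s["contact_force"],1),round(s["width"],1))
    if np.linalg.norm(s["contact_force"])>15: break
bot.move_gripper(35)
s=bot.read_state(); z=R.from_quat(s["eef_rot"]).as_matrix()[:,2]
bot.line_to(s["tcp_pos"]-90*z,120)
# above near end of the chest, tool down
q,_=quat(0,-1); p=C+YC*75+Z*400
s=bot.read_state(); bot.line_to(np.r_[s["tcp_pos"][:2],max(s["tcp_pos"][2],430)],200)
print(bot.solve_ik(p,q)); bot.move_ptp(p+[0,0,20],q); bot.pause(.2)
s=bot.read_state(); print(s["t"],s["tcp_pos"])
for n in("wrist","top","scene"): cv2.imwrite(f"pics/{n}2.png",bot.camera(n)[:,:,::-1])
np.save("w2.npy",np.r_[s["tcp_pos"],s["eef_rot"]])
a=cv2.imread("pics/top2.png")[80:280,170:470];b=cv2.imread("pics/scene2.png")[120:320,170:470]
cv2.imwrite("pics/ts2.png",cv2.resize(np.vstack([a,b]),None,fx=1.5,fy=1.5))
E
```

```text
1.78 [ 3.4 -0.6 -2. ] 10.4
1.8 [ 2.4 -0.6 -2.5] 10.5
1.82 [ 2.4 -0.9 -1.8] 10.5
[ 0.59213673 -0.03575207 -0.08316965  0.         -1.52337874  0.78189161]
19.7333 [474.04064213  88.22390885 418.7692404 ]
```

View pics/wrist2.png

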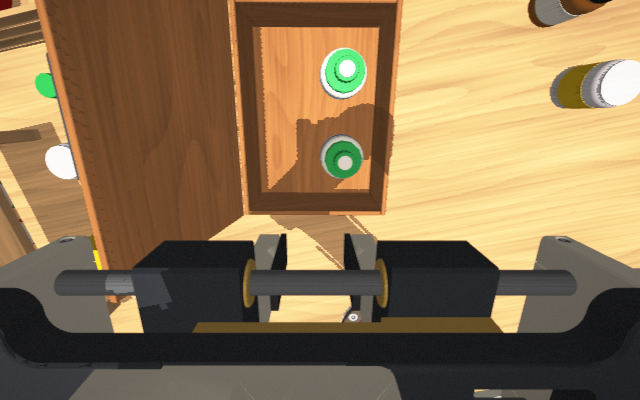

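View pics/ts2.png

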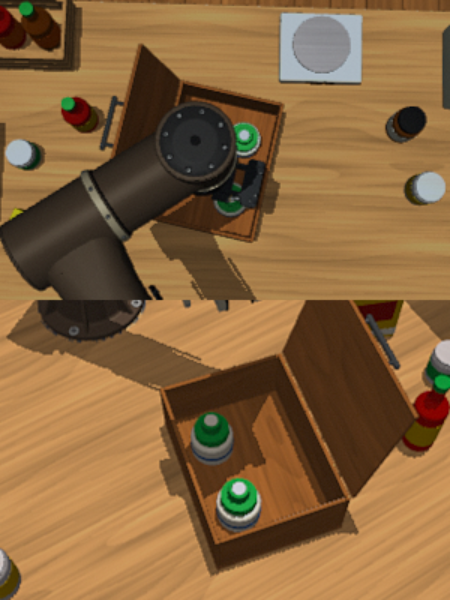

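The lid stands open and both caps are on. The nearer cap is at about (343,158) in the wrist view and (311,203) in the scene view. I'll measure it next.

```bash
python3 - <<'E'
from h import *
v=np.load("w2.npy"); s={"tcp_pos":v[:3],"eef_rot":v[3:]}
rs=[]
for n,rois in(("wrist",[(310,125,375,190),(310,40,375,105)]),("scene",[(285,180,335,235),(310,228,350,280)])):
    im=cv2.imread(f"pics/{n}2.png"); hsv=cv2.cvtColor(im,cv2.COLOR_BGR2HSV)
    for k,(x0,y0,x1,y1) in enumerate(rois):
        h=hsv[y0:y1,x0:x1]; m=((h[...,0]>50)&(h[...,0]<85)&(h[...,1]>110)).astype(np.uint8)
        m=cv2.morphologyEx(m,cv2.MORPH_OPEN,np.ones((2,2)))
        cn=max(cv2.findContours(m,0,1)[0],key=cv2.contourArea); hull=cv2.convexHull(cn)
        e=cv2.fitEllipse(hull); c=np.array(e[0])+[x0,y0]
        # low-sat knob top inside
        f=np.zeros_like(m); cv2.drawContours(f,[hull],-1,1,-1); t=((f==1)&(h[...,1]<90)).astype(np.uint8)
        K,l,st,ce=cv2.connectedComponentsWithStats(t); i=1+st[1:,4].argmax() if K>1 else 0
        kt=ce[i]+[x0,y0]; print(n,k,"disc",c.round(1),np.round(e[1],1),"knob",kt.round(1),st[i])
        if n=="wrist":
            print("  disc@87",plane(n,c,87,s).round(1),"knob@111",plane(n,kt,111,s).round(1))
        else: print("  disc@87",plane(n,c,87).round(1),"knob@111",plane(n,kt,111).round(1))
        o,d=camray(n,kt,s); rs.append((o,d[0]))
print(tri([rs[0],rs[2]]),tri([rs[1],rs[3]]))
E
```

```text
wrist 0 disc [343.8 160.1] [35.6 36.6] knob [344.8 162.5] [ 28  31  15  14 172]
  disc@87 [[465.7  36.6  87. ]] knob@111 [[465.6  37.3 111. ]]
wrist 1 disc [345.7  71.5] [39.  43.9] knob [346.7  68. ] [ 29  20  17  17 232]
  disc@87 [[605.2  10.2  87. ]] knob@111 [[607.2  10.9 111. ]]
scene 0 disc [311.8 207.1] [22.6 22.7] knob [310.3 200.4] [21 18 10  6 50]
  disc@87 [[475.6  39.   87. ]] knob@111 [[467.3  39.7 111. ]]
scene 1 disc [329.8 251.9] [24.2 24.7] knob [329. 245.] [15 13  9  9 69]
  disc@87 [[615.5  11.7  87. ]] knob@111 [[607.   14.2 111. ]]
(array([466.94771861,  38.42151633, 112.54089655]), [np.float64(1.3969254291496869), np.float64(1.3969254291497428)]) (array([607.5831068 ,  12.36066206, 114.41966886]), [np.float64(1.3099549894285503), np.float64(1.3099549894283835)])
```

```bash
python3 - <<'E'
from h import *
q,_=quat(0,-1); p=np.array([466.3,38,230.])
bot.move_gripper(60); bot.line_to(p+[0,0,30],150,q); bot.pause(.2)
s=bot.read_state(); im=bot.camera("wrist")[:,:,::-1]; cv2.imwrite("pics/w3.png",im); print(s["t"],s["tcp_pos"])
hsv=cv2.cvtColor(np.ascontiguousarray(im),cv2.COLOR_BGR2HSV)
m=((hsv[...,0]>50)&(hsv[...,0]<85)&(hsv[...,1]>110)).astype(np.uint8); m[:, :200]=0;m[:,460:]=0
for cn in cv2.findContours(m,0,1)[0]:
    if cv2.contourArea(cn)<300: continue
    hull=cv2.convexHull(cn); f=np.zeros_like(m); cv2.drawContours(f,[hull],-1,1,-1); t=((f==1)&(hsv[...,1]<90)).astype(np.uint8)
    K,l,st,ce=cv2.connectedComponentsWithStats(t); i=1+st[1:,4].argmax() if K>1 else 0
    e=cv2.fitEllipse(hull); print(e[0],e[1],ce[i],st[i],plane("wrist",ce[i],111,s)[0].round(1),plane("wrist",e[0],87,s)[0].round(1))
E
```

```text
22.0167 [466.59553055  38.26411798 260.52737593]
(314.6468200683594, 181.6963348388672) (51.5658073425293, 52.93348693847656) [314.7632312  188.76880223] [304 179  22  21 359] [465.8  37.7 111. ] [468.3  37.3  87. ]
(313.44744873046875, 52.0864143371582) (58.83844757080078, 67.96226501464844) [313.16576577  46.68648649] [301  33  26  28 555] [607.4  11.  111. ] [607.1  10.9  87. ]
```

View pics/w3.png

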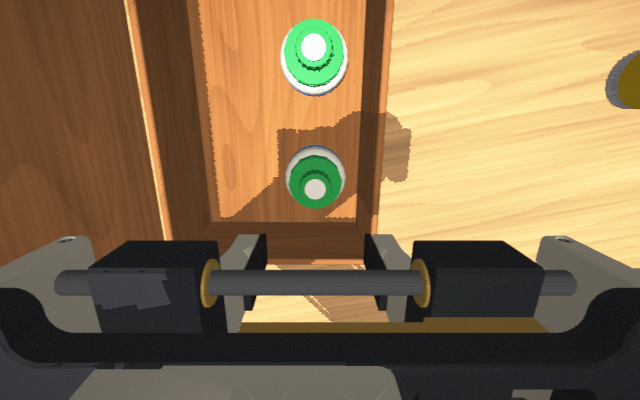

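The near cap is centred at (314,185), giving about (466.3, 37.8). I'll descend, grip and probe the turn.

```bash
cat >> h.py <<'E'
def yaw(s):
    y=R.from_quat(s["eef_rot"]).as_matrix()[:,1]; return np.degrees(np.arctan2(y[1],y[0]))
def turn(j0,degs,lim=.35,m0=0.):
    for a in degs:
        j=j0.copy(); j[5]+=np.radians(a); bot.move_joints(j); bot.pause(.1); s=bot.read_state()
        print(a,"t",round(s["t"],1),"yaw",round(yaw(s),1),"Mz",round(s["moment"][2]-m0,3),"f",s["contact_force"].round(1),"w",round(s["width"],1))
        if abs(s["moment"][2]-m0)>lim: print("STOP"); return a
    return None
E
python3 - <<'E'
from h import *
q,_=quat(0,-1); p=np.array([466.3,37.8,92.])
bot.line_to(p+[0,0,25],150,q); bot.line_to(p,40,q)
s=bot.read_state(); f0=s["contact_force"]; print(s["t"],s["tcp_pos"],f0.round(1),s["moment"].round(3))
bot.move_gripper(30,25); bot.pause(.1); s=bot.read_state(); print(s["width"],s["contact_force"].round(1),s["moment"].round(3),s["tcp_pos"])
j0=s["joint_pos"].copy(); np.save("j0.npy",j0); m0=s["moment"][2]; print("j6",j0[5],"yaw0",yaw(s),"m0",m0)
turn(j0,[-4,-8,-12,-16,-20,-24],m0=m0)
E
```

```text
23.9417 [466.37521548  37.81013625  91.99555118] [ 0.5 -0.4 -0.2] [-0.048  0.13   0.021]
35.34890068743379 [-0.4  0.2  1.6] [-0.019  0.297  0.023] [466.39405554  37.85758196  92.13238485]
j6 0.8707008180933742 yaw0 -101.27298193471597 m0 0.02347469316277049
-4 t 24.9 yaw -105.2 Mz -0.014 f [-0.8  0.7  0.7] w 35.6
-8 t 25.3 yaw -109.1 Mz 0.003 f [ 0.6  1.1 -0.1] w 35.5
-12 t 25.6 yaw -113.1 Mz 0.426 f [0.8 1.3 0.3] w 35.3
STOP
```

Clockwise hit a firm stop at about 12°, so the cap loosens counter-clockwise.

```bash
python3 - <<'E'
from h import *
j0=np.load("j0.npy")
turn(j0,[0,10,20,30,40,48,54,58,61,64,67,70],lim=.25,m0=.023)
E
```

```text
0 t 26.0 yaw -101.5 Mz -0.059 f [0.5 0.2 0.8] w 35.5
10 t 26.4 yaw -91.5 Mz -0.085 f [-0.1  1.   1.6] w 35.5
20 t 26.8 yaw -81.6 Mz -0.033 f [-0.1  0.1  2. ] w 35.4
30 t 27.2 yaw -71.6 Mz -0.042 f [0.4 2.4 0.7] w 35.1
40 t 27.6 yaw -61.6 Mz -0.002 f [-0.1  6.1  1.7] w 35.1
48 t 28.0 yaw -53.6 Mz 0.038 f [-1.3  6.   3.2] w 35.6
54 t 28.3 yaw -47.5 Mz 0.122 f [-2.3  5.   2.9] w 35.2
58 t 28.7 yaw -43.6 Mz 0.038 f [-0.8  5.   3.1] w 35.6
61 t 29.0 yaw -40.6 Mz -0.221 f [-2.7  8.5  3.6] w 35.3
64 t 29.4 yaw -37.6 Mz -0.428 f [-3.9 11.5  4.7] w 35.6
STOP
```

```bash
python3 - <<'E'
from h import *
j0=np.load("j0.npy"); turn(j0,[61.5],m0=.023)
s=bot.read_state(); p=s["tcp_pos"].copy(); q=R.from_quat(s["eef_rot"]).as_quat()
ok=True
for dz in(2,4,6,9,12,18,25):
    bot.line_to(p+[0,0,dz],30,q); s=bot.read_state(); f=s["contact_force"]; print(dz,(s["tcp_pos"]-p).round(1),f.round(1),round(s["width"],1))
    if f[2]<-15: ok=False; print("held"); break
if ok:
    bot.line_to(p+[0,0,110],100,q); bot.pause(.3); s=bot.read_state(); print(s["t"],s["tcp_pos"],s["contact_force"].round(1),s["width"])
    ims=[bot.camera(n)[:,:,::-1] for n in("wrist","scene")]; cv2.imwrite("pics/e.png",np.vstack([ims[0][:300],ims[1][100:400]])); cv2.imwrite("pics/top4.png",bot.camera("top")[:,:,::-1])
E
```

```text
61.5 t 29.7 yaw -40.1 Mz -0.29 f [-2.   9.4  4.3] w 35.2
2 [-0.4  0.1  1.9] [-2.1  4.6  1.3] 35.6
4 [-0.4 -0.   3.8] [-2.6  5.3  1.1] 35.2
6 [-0.2 -0.1  6. ] [-3.2  4.4  0.5] 35.2
9 [ 0.3 -0.3  9.3] [ 0.2  1.  -0.2] 35.2
12 [ 0.1 -0.2 12.3] [ 0.4  0.3 -0.4] 35.6
18 [-0.  -0.1 18.2] [ 0.4  0.5 -0.6] 35.4
25 [ 0.1  0.1 25.2] [ 0.2  0.4 -0.3] 35.1
33.0 [466.48439575  38.85962429 201.99624983] [-0.7  0.2 -0.9] 35.03411781268234
```

View pics/e.png

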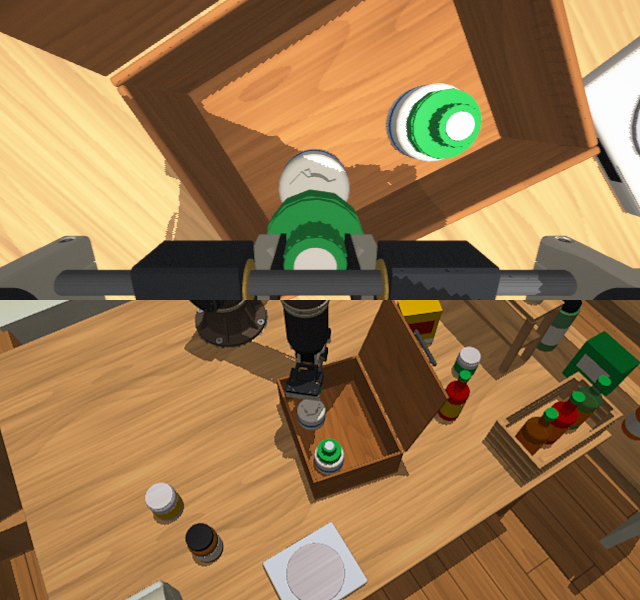

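The cap is in the gripper, level and 11 cm up, and the bare neck shows at (312,412) in the lower picture. The other canister is still capped, the lid is open, and the groceries stand where they were.

```bash
python3 - <<'E'
from h import *
s=bot.read_state(); print(s["t"],s["width"],s["contact_force"].round(1),R.from_quat(s["eef_rot"]).as_matrix()[:,2].round(3))
bot.close_job()
E
```

```text
33.15 35.16042719187669 [-0.2 -0.4 -0.1] [ 0.001  0.002 -1.   ]
the job is handed in; nothing more can be done
```

The job is handed in at about 33 s: the lid is fully open, and the nearer canister's green cap is off and held in the gripper.

- **Lid:** I swung the lid up by its handle to about 1.82 rad, with contact forces of only a few newtons, then let go. It was still standing open in the last picture. I saw no clear force rise at the stop itself.
- **Cap direction:** Clockwise met a firm stop at about 12°. Counter-clockwise turned freely to a stop at about 62–64°, where the cap came free and lifted straight off.
- **Last checks:**
  - The cap is held 110 mm above the neck, with the tool vertical to within about 0.1°.
  - The grip width is 35 mm, and the outside force is under 1 N, so nothing else is touching it.
  - The last pictures show the other canister still capped and the visible groceries where they were; I compared those by eye.
- **Disagreements:** The camera views differed by 1–5 mm on the height of the lid's handle, and by about 2 mm (up to 10 mm in one coarse fit) on where the cap was. There was a sideways force of up to 11 N against the turning stop, which dropped to zero once the cap was off.

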